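# Pick the long carton from behind the front row of the stock shelf

## Robot

A 6-joint arm with a two-finger parallel gripper is mounted at the origin on the work surface. World frame = base frame: x ahead of the robot, y to its left, z up, the work surface at z = 0. Lengths are in mm, angles in rad, forces in N, time in s.
With the tool pointing down it reaches from about 350 to 925 mm from the base axis. Payload 6.4 kg.
Tool frame: the origin (TCP) lies midway between the tips of the shut fingers; the grasp point (between the pads) lies 19 mm behind it; z points along the fingers, y is the line along which they close (so a half turn about z gives the same grasp; the last joint's range is limited). The gripper opens to 94 mm and grips with 3 to 60 N. Pads are 16 mm wide; open, the fingers measure 119 mm over their backs; the gripper's body (75 mm by 177 mm) begins 78 mm behind the grasp point.
Start: joints at [-1.365, 0.245, 1.558, -0, 1.339, -0.174], TCP at [240.983, -603.689, 205.455] pointing down, gripper open.
Joint ranges: [-3.13, 3.13], [-1.02, 2.26], [0.13, 2.54], [-0.95, 4.09], [0.21, 2.88], [-2.74, 2.74]. Speed limits (rad/s): [2.57, 2.57, 3.14, 3.14, 3.14, 3.14].

## Interface

Orientations are given as a unit quaternion [x, y, z, w].
In Python, from plant import get_state, camera, camera_model, workorder gives the robot as it stands.
- The arm moves only by the tool arm_command, never from a script. Its argument "plan" is a list of rows, each a list of 7 numbers: the shift along the tool's x, y, z in mm, then the turn, a rotation vector about the tool's x, y, z in degrees, then the finger opening in mm, from 0 to 94. A call has 1 to 12 rows; each row is the pose to reach, as a shift and turn from the pose commanded when the call began, along the tool's axes at that moment; what a row does not reach only later rows make up. A row lasts 1/8 s, in which the tool goes at most 62.5 mm and 10.7 degrees, less where a joint would pass 70% of its speed; a pose out of reach is approached as far as the arm can. A call with a gripper value outside its range is refused whole. The fingers move at their own pace and stop on an object; the grip force is fixed at half the most. Time passes only in rows, so rows that repeat a pose let the fingers close. It gives the time, the measured TCP pose, the force, the opening and the grip force at its end, in the units of the state.
- get_state(): the state, without advancing time (a new reading comes with each control period).
- camera(name): name is "side" or "top" or "wrist"; returns the picture (480x640x3 uint8, blue, green, red); there is no depth.
- camera_model(name): a dict with "K" (3x3 intrinsics, pixels), "dist" ([k1, k2, p1, p2, k3] as OpenCV has them; the pictures are not rectified), "R" (3x3) and "t" (3): a world point X has camera coordinates R X + t. Camera axes: x right, y down, z forward; pixel columns grow to the right and rows downward; lengths in mm; the calibration is good to about 2 mm. A picture is of the moment at which its call begins: read the wrist's pose just before it. camera_model takes no time and is no camera call; for the wrist camera it gives the pose at the moment of the call.
- workorder.job_done(): hands the job in; it is judged then, once.
The state is a dict: "time_s": time; "q": joint angles; "joint_vel": joint speeds; "joint_torque": joint torques, N m; "tcp_pos": TCP position; "ee_rot": TCP orientation; "contact_force": force on the tool from outside, world axes, zero at the start; "ft_torque": the same for the moment, N m; "width": finger opening in mm; "grip_force": force on a finger pad.
Only numpy, scipy, OpenCV 4.12 (cv2) and the standard library are available. Lean on these libraries where they do the work, as an engineer would, in place of code of your own. Each camera call takes 0.05 s, during which the arm holds its last target. There are 200 camera calls.

## Task

Fetch the long low carton from the back of the white counter shelf for an order: first stand the spray can, the bottle and the tall carton of the front row aside on the black rubber mat, then lay the long carton flat in the grey order tray, and only then put the three back on the shelf, each exactly where it stood, the tall carton square to the shelf as before. Keep the can, the bottle and the tall carton upright all the time, and leave the small cube carton and the bare oil filter at the back of the shelf as they are.

Things in the scene. Friction and masses are not known exactly. Their poses are not given: they have to be found in the camera images.
- can_center (a point): spray can, upright, aluminium with a white band and a black cap nearly as wide as the can: 53 mm across, 140 mm high; straight-sided from the foot to 113 mm up, then the cap 45 mm across. This point is on its axis, half-way up (70 mm above its foot). z up along the axis. 0.24 kg or so
- bottle_center (a point): grey plastic bottle with a paper label, upright: 58 mm across, 140 mm high; straight-sided from the foot to 107 mm up, then a sloping shoulder and a narrow black screw cap 26 mm across. This point is on its axis, half-way up (70 mm above its foot). z up along the axis. 0.33 kg or so
- tallbox_center (a point): tall closed cardboard carton standing upright, 50 mm (its x) by 64 mm (its y) by 130 mm high. This point is its centre, half-way up (65 mm above its foot). Its x points to the back of the shelf, within about 0.06 rad. 0.26 kg or so
- longbox_center (a point): the wanted carton: long low closed cardboard carton lying flat behind the front row, 40 mm (its x) by 150 mm (its y) by 40 mm high. This point is its centre, 20 mm above its underside. Its long side lies along the shelf. 0.28 kg or so
- cubebox_center (a point): small closed cardboard cube carton, 44 mm each way, at one back corner of the shelf; to be left alone. This point is its centre
- filter_center (a point): bare dark steel oil filter with a fluted top, 45 mm across, 52 mm high, upright at the other back corner of the shelf; to be left alone. This point is on its axis, half-way up
- shelf: fixed white steel counter shelf, 230 mm deep (its x, from the open front edge with grey ticket rail to the back) by 300 mm wide (its y). Origin on the table under its centre; deck 30 mm above. Wire fence at the back (110 mm from the centre) and ends (145 mm), top 38 mm above the deck. Front row 61 mm before the centre, 80 mm apart, any order; long carton about 28 mm behind the centre
- mat: the side area: black ribbed rubber mat fixed on the table at one side of the shelf, 300 mm (its x) by 160 mm (its y), 4 mm thick. Origin under its centre, on the table. It stands to the left or to the right of the robot
- tray: the order tray: empty open grey plastic tray fixed on the table at the other side of the shelf, 310 mm (its x) by 170 mm (its y) by 45 mm high outside, walls and floor 5 mm thick. Origin under its centre, on the table

How it is judged:
By the outcome, as a careful person would: the job done as asked, in the order asked, and still so for the second after the job is handed in, with the robot touching nothing.
It also fails if it takes over 144 s, if anything falls off the work surface, if the arm or the gripper's body presses on something with over 40 N, if the wrist force passes 120 N, or if a joint passes its speed limit or range.

## Working session

There is one attempt and no reset: what is moved stays moved. The work goes in short steps, Python scripts to look and compute and a tool call to move; the robot and the scene stay as the last step left them, time stands still between calls to the robot, and variables do not carry over. Pictures are saved under pics/ and viewed, at most 14 in all, crops included, and the job is handed in when it is done.

Besides the shell and the picture viewer there is one more tool, called after ">>>" in YAML: its name, and indented under it one key for each argument. arm_command: Moves the arm, as the interface text tells. Its arguments: {"type":"object","properties":{"plan":{"type":"array"}},"required":["plan"]}

```bash
mkdir -p pics; ls; python3 - <<'E'
from plant import get_state,camera,camera_model
import cv2,json
s=get_state();print(s)
for n in("top","side"):
    cv2.imwrite(f"pics/{n}0.png",camera(n));m=camera_model(n);print(n,m)
E
```

```text
pics
{'time_s': 0.0, 'q': array([-1.36510362e+00,  2.45800087e-01,  1.55899855e+00,  2.13108261e-06,
        1.33869275e+00, -1.74100571e-01]), 'joint_vel': array([-0.00091982,  0.00109891,  0.00049127,  0.00040304,  0.00017402,
        0.00075395]), 'joint_torque': array([-1.83856042e-03, -4.15840530e+01, -3.14598835e+01,  6.83775474e-02,
        3.33161827e-02, -1.36354233e-04]), 'tcp_pos': array([ 240.85555371, -603.08691047,  204.3626233 ]), 'ee_rot': array([ 9.82023354e-01,  1.88757066e-01, -1.39590425e-05, -9.49265375e-04]), 'contact_force': array([ 0.18381963,  1.09019443, -0.45974642]), 'ft_torque': array([ 0.04394343, -0.0351474 ,  0.00157498]), 'grip_force': 0.0, 'width': 93.80681754335788}
top {'K': array([[442.82539383,   0.        , 328.16491883],
       [  0.        , 442.82539383, 240.65485722],
       [  0.        ,   0.        ,   1.        ]]), 'dist': array([-0.01503716,  0.        ,  0.        ,  0.        ,  0.        ]), 'R': array([[ 0.02368141, -0.99971043, -0.00427102],
       [-0.99614206, -0.02323535, -0.08462332],
       [ 0.08449958,  0.00625854, -0.99640386]]), 't': array([   6.2623765 ,  611.46613705, 1056.71460614])}
side {'K': array([[533.67579342,   0.        , 315.16353513],
       [  0.        , 533.67579342, 240.25537034],
       [  0.        ,   0.        ,   1.        ]]), 'dist': array([-0.06532745,  0.        ,  0.        ,  0.        ,  0.        ]), 'R': array([[-0.8167689 , -0.57681935, -0.01296186],
       [-0.35017946,  0.51345402, -0.78341516],
       [ 0.45854434, -0.63533015, -0.62136357]]), 't': array([483.28221726, 269.09028681, 912.25537014])}
```

View pics/top0.png

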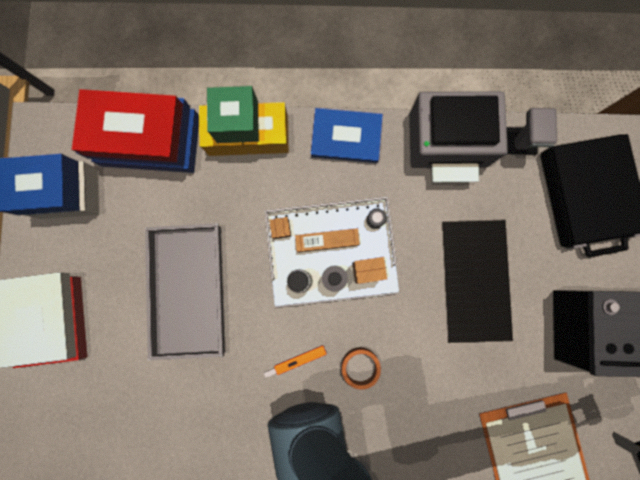

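View pics/side0.png

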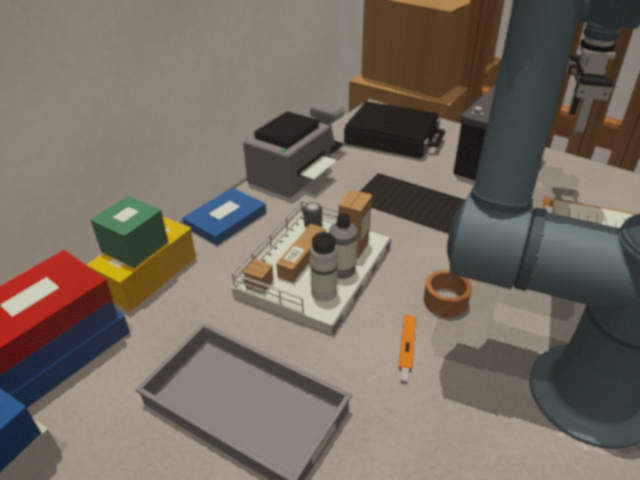

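The top view shows the shelf at about (335,252), the mat on the right (477,281), the tray on the left (186,291), the can at (299,281), the bottle at (335,279), the tall carton at (370,270) and the long carton at (327,240). Next I'll enlarge the crops.

```bash
python3 - <<'E'
import cv2
i=cv2.imread("pics/top0.png")
cv2.imwrite("pics/topc.png",cv2.resize(i[194:314,258:408],None,fx=5,fy=5,interpolation=cv2.INTER_CUBIC))
i=cv2.imread("pics/side0.png")
cv2.imwrite("pics/sidec.png",cv2.resize(i[185:335,225:400],None,fx=4,fy=4,interpolation=cv2.INTER_CUBIC))
E
```

```text
(no output)
```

View pics/topc.png

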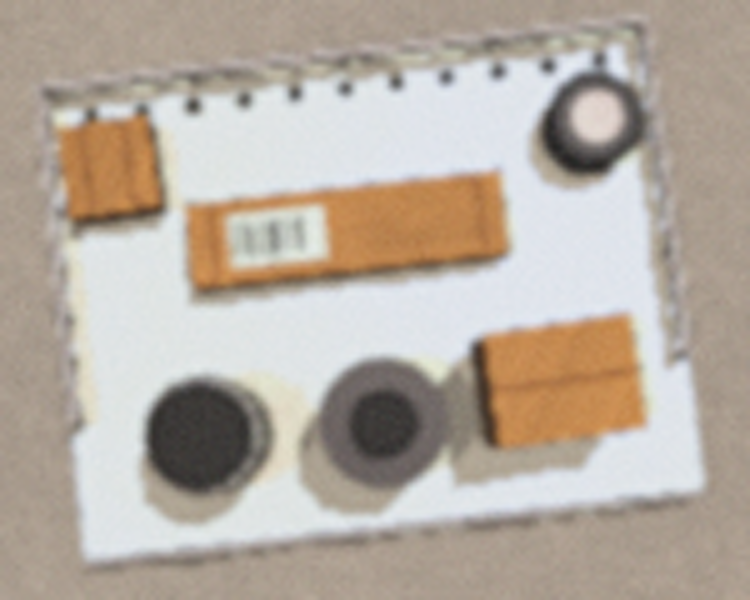

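View pics/sidec.png

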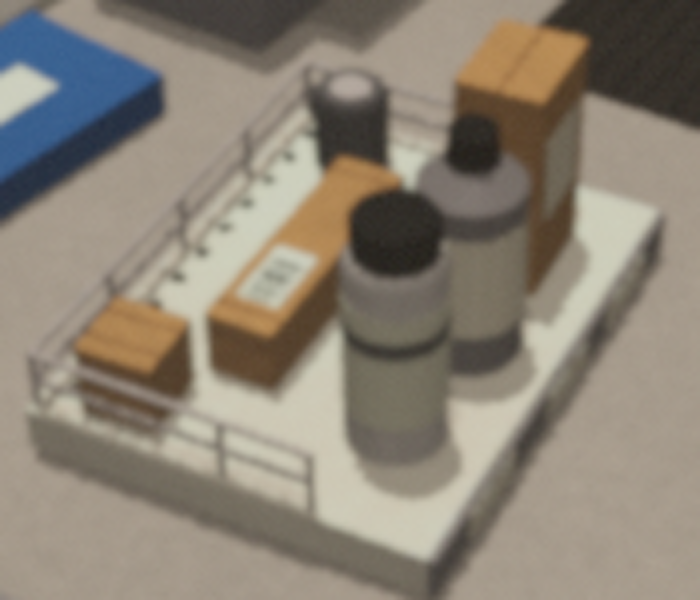

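The crop shows the can cap centre at (198,435), the bottle cap at (383,424), the tall carton top with corners (485,340) to (645,427), the long carton at (190,207) to (507,252), and the filter at the right back. The side crop confirms the order can, bottle, tall carton from left (+y) to right. Its cap centres are at (400,208) for the can and (475,128) for the bottle.

```bash
cat > h.py <<'E'
import numpy as np,cv2
from scipy.spatial.transform import Rotation as Rn
from plant import get_state,camera,camera_model
def ray(n,p,z,m=None):
    m=m or camera_model(n)
    p=cv2.undistortPoints(np.array(p,float).reshape(-1,1,2),m["K"],m["dist"])[:,0]
    d=np.c_[p,np.ones(len(p))]@m["R"]; c=-m["R"].T@m["t"]
    return (c+d*((z-c[2])/d[:,2])[:,None])
def crop(p,o,f): return np.array(o)+(np.array(p,float)+.5)/f-.5
def ang(p,q): d=np.subtract(q,p); return np.arctan2(d[1],d[0])
def go(x,y,z,th=None,cmd=None):
    """shift in tool axes from pose now to TCP x,y,z with tool x axis at yaw th (deg), tool down"""
    s=get_state();R=Rn.from_quat(s["ee_rot"])
    t0=np.arctan2(*R.as_matrix()[[1,0],0])
    if th is None: th=np.degrees(t0)
    T=Rn.from_euler("z",th,degrees=True)*Rn.from_euler("x",180,degrees=True)
    print("tcp",s["tcp_pos"].round(1),"yaw",np.degrees(t0).round(2),"t",round(s["time_s"],2),"->",R.inv().apply(np.array([x,y,z])-s["tcp_pos"]).round(1),np.degrees((R.inv()*T).as_rotvec()).round(2))
E
python3 - <<'E'
from h import *
np.set_printoptions(precision=1,suppress=True)
T=lambda p,z:ray("top",crop(p,(258,194),5),z)
S=lambda p,z:ray("side",crop(p,(225,185),4),z)
print("can",T([(198,435)],170),S([(400,208)],170))
print("bot",T([(383,424)],170),S([(475,128)],170))
b=T([(484,340),(632,317),(645,427),(496,446)],160);print("tall",b,b.mean(0),"yaws",[np.degrees(ang(b[i],b[j])).round(1) for i,j in((3,0),(2,1))],[np.degrees(ang(b[i],b[j])-np.pi/2).round(1) for i,j in((1,0),(2,3))])
b=S([(507,20),(590,40),(543,105),(457,82)],160);print("tall side",b,b.mean(0))
b=T([(190,207),(500,173),(507,252),(195,288)],70);print("long",b,b.mean(0),[np.degrees(ang(b[i],b[j])-np.pi/2).round(1) for i,j in((1,0),(2,3))])
b=S([(340,155),(402,180),(275,335),(210,310)],70);print("long side",b,b.mean(0))
b=np.r_[T([(85,562),(705,490)],30),T([(643,20),(43,92)],68)];print("shelf",b,b[:,:2].mean(0),np.degrees(ang(b[1],b[0])-np.pi/2),np.degrees(ang(b[2],b[3])-np.pi/2))
print("filter",T([(597,115)],82),"cube",T([(60,128),(150,118),(163,212),(70,218)],74))
b=ray("top",[(443,221),(504,220),(512,342),(447,342)],4);print("mat",b,b.mean(0))
b=ray("top",[(149,229),(219,226),(223,355),(151,356)],45);print("tray",b,b.mean(0))
E
```

```text
can [[513.1  82.8 170. ]] [[515.4  73.6 170. ]]
bot [[519.6   5.1 170. ]] [[521.    0.5 170. ]]
tall [[ 556.3  -37.2  160. ]
 [ 567.6 -100.1  160. ]
 [ 520.9 -106.3  160. ]
 [ 511.4  -43.1  160. ]] [539.  -71.7 160. ] yaws [np.float64(7.5), np.float64(7.5)] [np.float64(10.2), np.float64(8.6)]
tall side [[ 567.6 -103.5  160. ]
 [ 521.2 -111.7  160. ]
 [ 510.7  -47.2  160. ]
 [ 557.8  -39.9  160. ]] [539.3 -75.6 160. ]
long [[619.   97.1  70. ]
 [638.4 -48.1  70. ]
 [601.2 -52.1  70. ]
 [580.9  93.6  70. ]] [609.9  22.7  70. ] [np.float64(7.6), np.float64(7.9)]
long side [[642.9 -52.5  70. ]
 [601.1 -53.   70. ]
 [581.1  89.7  70. ]
 [620.3  93.1  70. ]] [611.4  19.3  70. ]
shelf [[ 449.9  145.8   30. ]
 [ 491.5 -152.1   30. ]
 [ 713.1 -114.6   68. ]
 [ 672.2  168.5   68. ]] [581.7  11.9] 7.941431860027481 8.231826887654636
filter [[665.2 -92.   82. ]] cube [[654.4 159.   74. ]
 [660.1 116.9  74. ]
 [615.9 109.4  74. ]
 [612.1 152.8  74. ]]
mat [[ 669.1 -265.5    4. ]
 [ 675.2 -418.6    4. ]
 [ 374.3 -435.6    4. ]
 [ 370.8 -276.1    4. ]] [ 522.4 -348.9    4. ]
tray [[627.7 454.2  45. ]
 [638.9 284.7  45. ]
 [333.4 261.9  45. ]
 [326.5 432.3  45. ]] [481.6 358.3  45. ]
```

```bash
python3 - <<'E'
from h import *
s=get_state();m=camera_model("wrist");R=Rn.from_quat(s["ee_rot"])
c=-m["R"].T@m["t"];print("cam in tool",R.inv().apply(c-s["tcp_pos"]).round(1),"fwd",R.inv().apply(m["R"][2]).round(3),m["K"][0,0])
S=lambda p,z:ray("side",crop(p,(225,185),4),z)
print(S([(398,220),(475,130)],170).round(1))
go(510,5,330,98)
E
```

```text
cam in tool [  81.    -0.6 -179.3] fwd [-0.279  0.001  0.96 ] 359.5100400612299
[[511.1  81.6 170. ]
 [520.1   1.9 170. ]]
tcp [ 240.9 -603.2  204.5] yaw 21.76 t 0.1 -> [ 475.5 -465.2 -124.6] [-7.000e-02 -8.000e-02 -7.624e+01]
```

>>> arm_command:
  plan:
    - [40, -40, -20, 0, 0, -8, 94]
    - [80, -80, -40, 0, 0, -16, 94]
    - [120, -120, -55, 0, 0, -24, 94]
    - [160, -160, -70, 0, 0, -32, 94]
    - [200, -200, -85, 0, 0, -40, 94]
    - [245, -240, -95, 0, 0, -48, 94]
    - [290, -285, -105, 0, 0, -56, 94]
    - [335, -330, -115, 0, 0, -64, 94]
    - [380, -375, -120, 0, 0, -70, 94]
    - [425, -420, -125, 0, 0, -76.2, 94]
    - [465, -455, -125, 0, 0, -76.2, 94]
    - [475.5, -465.2, -125, 0, 0, -76.2, 94]

```text
time_s: 1.6
tcp_pos: [510.5, 7.4, 330.0]
ee_rot: [0.655, 0.756, -0.0, -0.0]
contact_force: [-0.0, -1.0, -0.2]
width: 94.2
grip_force: 0.0
```

```bash
python3 - <<'E'
from h import *
import pickle
go(510,5,330,98)
s=get_state();m=camera_model("wrist");i=camera("wrist");go(510,5,330,98)
pickle.dump(m,open("m1.pkl","wb"))
cv2.imwrite("pics/w1.png",i);cv2.imwrite("pics/w1c.png",cv2.resize(i,(800,600),interpolation=cv2.INTER_CUBIC))
E
```

```text
tcp [510.5   7.4 330. ] yaw 98.21 t 1.6 -> [-2.3 -0.9 -0. ] [-0.05 -0.03  0.21]
tcp [510.6   7.3 329.8] yaw 98.17 t 1.65 -> [-2.2 -0.9 -0.2] [-0.05 -0.06  0.17]
```

View pics/w1c.png

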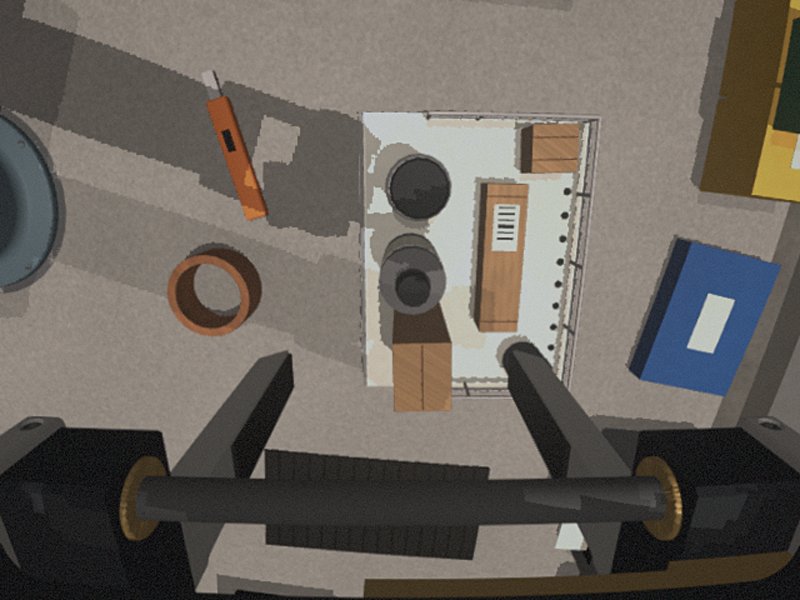

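The wrist view (800x600) shows the can cap at (418,187), the bottle cap at (412,288), the tall carton top at (393,343) to (450,410), and the long carton top at (480,185) to (527,330). I'll enlarge a transposed crop for precision.

```bash
python3 - <<'E'
import cv2
i=cv2.imread("pics/w1.png")[80:340,300:430]
cv2.imwrite("pics/w1d.png",cv2.resize(cv2.transpose(i),None,fx=3,fy=3,interpolation=cv2.INTER_CUBIC))
E
```

```text
(no output)
```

View pics/w1d.png

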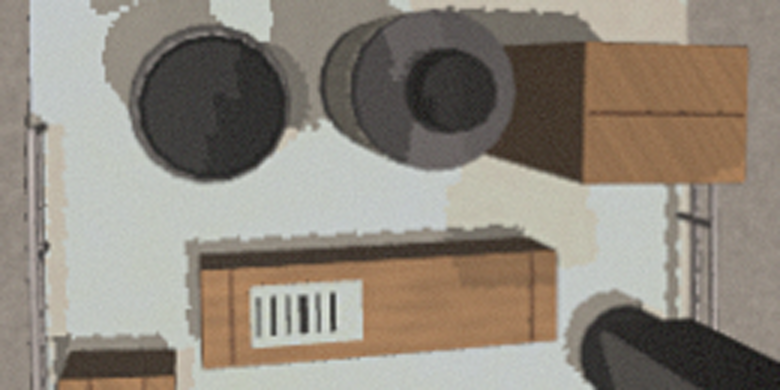

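The transposed crop shows the can cap centre at (212,107), the bottle cap at (451,90), the tall carton top corners at (585,42), (747,45), (745,184), (583,184), and the long carton top at (202,265), (555,250), (557,342), (203,367).

```bash
python3 - <<'E'
from h import *
import pickle
np.set_printoptions(precision=1,suppress=True)
m=pickle.load(open("m1.pkl","rb"))
W=lambda p,z:ray("wrist",crop([(b,a) for a,b in p],(300,80),3),z,m)
print("can",W([(212.5,107)],170),"bot",W([(451.5,90)],170))
b=W([(585,42),(747,45),(745,184),(583,184)],160);print("tall",b,b.mean(0),[np.degrees(ang(b[i],b[j])).round(1) for i,j in((0,3),(1,2))],[np.degrees(ang(b[i],b[j])-np.pi/2).round(1) for i,j in((1,0),(2,3))])
b=W([(202,265),(555,250),(557,342),(203,367)],70);print("long",b,b.mean(0),[np.degrees(ang(b[i],b[j])-np.pi/2).round(1) for i,j in((1,0),(2,3))])
E
```

```text
can [[513.1  81.4 170. ]] bot [[519.3   6.1 170. ]]
tall [[ 510.6  -45.8  160. ]
 [ 520.4 -108.1  160. ]
 [ 570.3 -100.2  160. ]
 [ 559.2  -38.1  160. ]] [540.1 -73.  160. ] [np.float64(9.1), np.float64(9.0)] [np.float64(8.9), np.float64(10.2)]
long [[578.9  92.5  70. ]
 [601.  -53.9  70. ]
 [640.9 -49.1  70. ]
 [619.3  98.3  70. ]] [610.  22.  70.] [np.float64(8.6), np.float64(8.3)]
```

```bash
python3 - <<'E'
from h import *
go(539.5,-73,200,98.8)
E
```

```text
tcp [510.6   7.3 329.8] yaw 98.17 t 1.65 -> [-83.7  17.4 129.7] [-0.05 -0.06 -0.63]
```

>>> arm_command:
  plan:
    - [-25, 5, 35, 0, 0, -0.3, 75]
    - [-50, 10, 70, 0, 0, -0.6, 75]
    - [-75, 15, 110, 0, 0, -0.6, 75]
    - [-83.7, 17.4, 130, 0, 0, -0.6, 75]
    - [-83.7, 17.4, 130, 0, 0, -0.6, 75]
    - [-83.7, 17.4, 130, 0, 0, -0.6, 75]

```text
time_s: 2.4
tcp_pos: [539.1, -76.5, 201.6]
ee_rot: [0.653, 0.758, 0.0, 0.001]
contact_force: [-0.6, -0.6, 0.2]
width: 74.8
grip_force: 0.0
```

```bash
python3 - <<'E'
from h import *
go(539.5,-73,86,98.8)
E
```

```text
tcp [539.1 -76.5 201.6] yaw 98.51 t 2.4 -> [  3.5   0.7 115.6] [ 0.07  0.04 -0.29]
```

>>> arm_command:
  plan:
    - [3.5, 0.7, 25, 0, 0, -0.3, 75]
    - [3.5, 0.7, 50, 0, 0, -0.3, 75]
    - [3.5, 0.7, 75, 0, 0, -0.3, 75]
    - [3.5, 0.7, 100, 0, 0, -0.3, 75]
    - [3.5, 0.7, 115.6, 0, 0, -0.3, 75]
    - [3.5, 0.7, 115.6, 0, 0, -0.3, 75]
    - [3.5, 0.7, 115.6, 0, 0, -0.3, 75]

```text
time_s: 3.28
tcp_pos: [540.1, -72.5, 86.2]
ee_rot: [0.65, 0.76, 0.0, 0.001]
contact_force: [-0.4, -0.6, 0.3]
width: 75.1
grip_force: 0.0
```

>>> arm_command:
  plan:
    - [0, 0, 0, 0, 0, 0, 58]
    - [0, 0, 0, 0, 0, 0, 53]
    - [0, 0, 0, 0, 0, 0, 53]
    - [0, 0, 0, 0, 0, 0, 53]

```text
time_s: 3.78
tcp_pos: [539.1, -72.3, 84.9]
ee_rot: [0.65, 0.76, 0.0, 0.0]
contact_force: [0.2, -0.3, 0.6]
width: 53.2
grip_force: 0.0
```

```bash
python3 - <<'E'
from h import *
go(539.5,-73,86,98.8);m=camera_model("wrist");cv2.imwrite("pics/w2.png",cv2.resize(camera("wrist"),(800,600)))
E
```

```text
tcp [539.1 -72.3  84.9] yaw 98.86 t 3.77 -> [-0.8  0.3 -1.1] [ 0.   -0.    0.06]
```

View pics/w2.png

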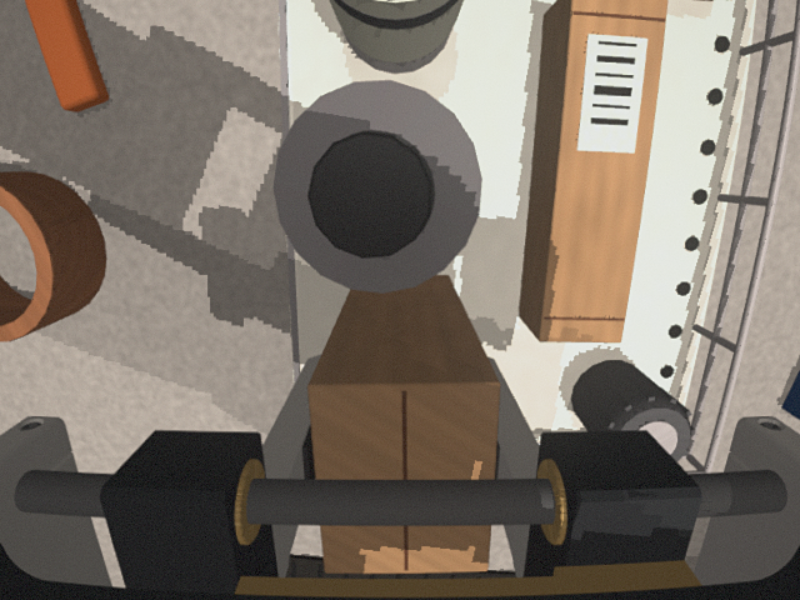

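The tall carton is centred between the fingers: top edge from (310,385) to (498,382), parallel to the gripper. The bottle cap is at (371,194). I'll close and lift.

>>> arm_command:
  plan:
    - [0, 0, 0, 0, 0, 0, 50]
    - [0, 0, 0, 0, 0, 0, 40]
    - [0, 0, 0, 0, 0, 0, 40]
    - [0, 0, 0, 0, 0, 0, 40]

```text
time_s: 4.32
tcp_pos: [539.5, -72.3, 85.1]
ee_rot: [0.65, 0.76, 0.0, 0.0]
contact_force: [2.8, 0.3, 0.6]
width: 50.2
grip_force: 29.9
```

```bash
python3 - <<'E'
from h import *
s=get_state();print(s["contact_force"].round(1),s["width"])
m=camera_model("wrist");print(ray("wrist",[((371.5)*.8-.5,194.5*.8-.5)],170,m).round(1))
go(620,-352,150,98.8);go(620,-352,61,98.8)
E
```

```text
[2.8 0.3 0.6] 50.23648087357214
[[520.6   4.1 170. ]]
tcp [539.5 -72.3  85.1] yaw 98.86 t 4.33 -> [-288.8   36.5  -64.8] [0.05 0.02 0.06]
tcp [539.5 -72.3  85.1] yaw 98.86 t 4.33 -> [-288.7   36.5   24.2] [0.05 0.02 0.06]
```

>>> arm_command:
  plan:
    - [0, 0, -20, 0, 0, 0, 40]
    - [0, 0, -50, 0, 0, 0, 40]
    - [-20, 3, -65, 0, 0, 0, 40]
    - [-60, 8, -65, 0, 0, 0, 40]
    - [-100, 13, -65, 0, 0, 0, 40]
    - [-140, 18, -65, 0, 0, 0, 40]
    - [-180, 23, -65, 0, 0, 0, 40]
    - [-220, 28, -65, 0, 0, 0, 40]
    - [-255, 33, -65, 0, 0, 0, 40]
    - [-280, 36, -50, 0, 0, 0, 40]
    - [-289, 36.5, -30, 0, 0, 0, 40]
    - [-289, 36.5, -10, 0, 0, 0, 40]

```text
time_s: 5.82
tcp_pos: [618.6, -352.2, 92.1]
ee_rot: [0.651, 0.759, -0.0, -0.001]
contact_force: [0.2, 0.8, -3.6]
width: 50.2
grip_force: 29.9
```

>>> arm_command:
  plan:
    - [0, 0, 15, 0, 0, 0, 40]
    - [0, 0, 27, 0, 0, 0, 40]
    - [0, 0, 34, 0, 0, 0, 40]
    - [0, 0, 34, 0, 0, 0, 40]
    - [0, 0, 34, 0, 0, 0, 40]

```text
time_s: 6.45
tcp_pos: [620.2, -352.5, 61.8]
ee_rot: [0.65, 0.76, 0.0, 0.001]
contact_force: [0.2, -1.0, -3.0]
width: 50.1
grip_force: 29.9
```

>>> arm_command:
  plan:
    - [0, 0, 1, 0, 0, 0, 40]
    - [0, 0, 2, 0, 0, 0, 40]
    - [0, 0, 2, 0, 0, 0, 40]
    - [0, 0, 2, 0, 0, 0, 40]

```text
time_s: 6.95
tcp_pos: [619.9, -352.4, 59.1]
ee_rot: [0.65, 0.76, 0.0, 0.0]
contact_force: [-0.0, -0.4, -2.4]
width: 50.2
grip_force: 29.9
```

>>> arm_command:
  plan:
    - [0, 0, 0, 0, 0, 0, 60]
    - [0, 0, 0, 0, 0, 0, 75]
    - [0, 0, 0, 0, 0, 0, 75]
    - [0, 0, -30, 0, 0, 0, 75]
    - [0, 0, -75, 0, 0, 0, 75]
    - [0, 0, -120, 0, 0, 0, 75]
    - [0, 0, -145, 0, 0, 0, 75]
    - [0, 0, -145, 0, 0, 0, 75]

```text
time_s: 7.95
tcp_pos: [620.9, -353.1, 207.0]
ee_rot: [0.65, 0.76, 0.0, 0.003]
contact_force: [-0.2, 0.2, 0.1]
width: 75.0
grip_force: 0.0
```

```bash
python3 - <<'E'
from h import *
go(520.3,4.3,200,98);go(520.3,4.3,86,98)
E
```

```text
tcp [ 620.9 -353.1  207. ] yaw 98.86 t 7.95 -> [368.7 -44.4   5.3] [0.22 0.23 0.86]
tcp [ 620.9 -353.1  207. ] yaw 98.86 t 7.95 -> [369.2 -44.8 119.3] [0.22 0.23 0.86]
```

>>> arm_command:
  plan:
    - [40, -5, 0, 0, 0, 0, 75]
    - [95, -11, 0, 0, 0, 0, 75]
    - [150, -18, 0, 0, 0, 0.3, 75]
    - [205, -25, 0, 0, 0, 0.6, 75]
    - [260, -31, 0, 0, 0, 0.8, 75]
    - [310, -37, 0, 0, 0, 0.8, 75]
    - [350, -42, 0, 0, 0, 0.8, 75]
    - [369, -44.6, 0, 0, 0, 0.8, 75]
    - [369, -44.6, 0, 0, 0, 0.8, 75]
    - [369, -44.6, 0, 0, 0, 0.8, 75]

```text
time_s: 9.2
tcp_pos: [519.1, 4.5, 203.6]
ee_rot: [0.656, 0.755, -0.0, -0.0]
contact_force: [0.5, -0.3, -0.6]
width: 74.7
grip_force: 0.0
```

```bash
python3 - <<'E'
from h import *
go(520.3,4.3,86,98)
E
```

```text
tcp [519.1   4.5 203.6] yaw 98.0 t 9.2 -> [ -0.3   1.2 117.6] [-0.02  0.02 -0.  ]
```

>>> arm_command:
  plan:
    - [-0.3, 1, 25, 0, 0, 0, 75]
    - [-0.3, 1, 50, 0, 0, 0, 75]
    - [-0.3, 1, 75, 0, 0, 0, 75]
    - [-0.3, 1, 100, 0, 0, 0, 75]
    - [-0.3, 1, 117.5, 0, 0, 0, 75]
    - [-0.3, 1, 117.5, 0, 0, 0, 75]
    - [-0.3, 1, 117.5, 0, 0, 0, 66]
    - [-0.3, 1, 117.5, 0, 0, 0, 61]
    - [-0.3, 1, 117.5, 0, 0, 0, 61]

```text
time_s: 10.32
tcp_pos: [520.4, 5.3, 87.2]
ee_rot: [0.656, 0.755, 0.0, 0.001]
contact_force: [1.2, -0.3, 0.3]
width: 61.1
grip_force: 0.0
```

```bash
python3 - <<'E'
from h import *
s=get_state();print(s["tcp_pos"],s["width"]);m=camera_model("wrist");i=camera("wrist")
import pickle;pickle.dump(m,open("m3.pkl","wb"))
cv2.imwrite("pics/w3.png",cv2.resize(i,(800,600),interpolation=cv2.INTER_CUBIC))
go(520,4,86)
E
```

```text
[520.39179524   5.29321086  87.15839387] 61.131917304627635
tcp [520.2   5.3  87. ] yaw 98.07 t 10.38 -> [-1.3 -0.4  1. ] [0.06 0.02 0.  ]
```

View pics/w3.png

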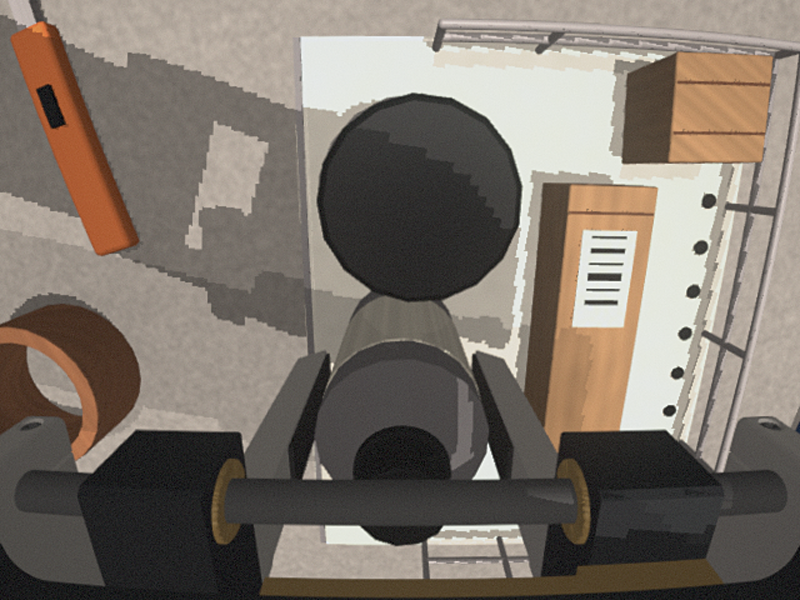

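The bottle is centred between the fingers (cap at column 402). The can cap centre is at (419,197).

>>> arm_command:
  plan:
    - [0, 0, 0, 0, 0, 0, 58]
    - [0, 0, 0, 0, 0, 0, 48]
    - [0, 0, 0, 0, 0, 0, 48]
    - [0, 0, 0, 0, 0, 0, 48]

```text
time_s: 10.88
tcp_pos: [520.4, 5.3, 86.8]
ee_rot: [0.656, 0.755, 0.0, 0.001]
contact_force: [1.8, 1.6, 1.9]
width: 57.2
grip_force: 30.0
```

```bash
python3 - <<'E'
from h import *
import pickle
print(ray("wrist",[(419.5*.8-.5,197.5*.8-.5)],170,pickle.load(open("m3.pkl","rb"))).round(1))
s=get_state();print(s["contact_force"].round(1),s["width"])
go(525,-352,60)
E
```

```text
[[512.4  82.7 170. ]]
[1.8 1.6 1.9] 57.20831571730917
tcp [520.4   5.3  86.8] yaw 98.06 t 10.88 -> [-354.5  -45.6   26.8] [0.08 0.01 0.  ]
```

>>> arm_command:
  plan:
    - [0, 0, -20, 0, 0, 0, 48]
    - [0, 0, -50, 0, 0, 0, 48]
    - [-25, -3, -65, 0, 0, 0, 48]
    - [-65, -8, -65, 0, 0, 0, 48]
    - [-110, -14, -65, 0, 0, 0, 48]
    - [-155, -20, -65, 0, 0, 0, 48]
    - [-200, -26, -65, 0, 0, 0, 48]
    - [-245, -32, -65, 0, 0, 0, 48]
    - [-285, -37, -65, 0, 0, 0, 48]
    - [-320, -42, -65, 0, 0, 0, 48]
    - [-345, -45, -50, 0, 0, 0, 48]
    - [-354.5, -45.6, -30, 0, 0, 0, 48]

```text
time_s: 12.38
tcp_pos: [523.5, -352.8, 114.7]
ee_rot: [0.656, 0.755, -0.0, -0.001]
contact_force: [-0.2, -0.3, -3.3]
width: 57.0
grip_force: 30.0
```

>>> arm_command:
  plan:
    - [0, 0, 15, 0, 0, 0, 48]
    - [0, 0, 35, 0, 0, 0, 48]
    - [0, 0, 48, 0, 0, 0, 48]
    - [0, 0, 54, 0, 0, 0, 48]
    - [0, 0, 54, 0, 0, 0, 48]
    - [0, 0, 54, 0, 0, 0, 48]

```text
time_s: 13.12
tcp_pos: [524.9, -352.4, 63.2]
ee_rot: [0.656, 0.755, -0.0, 0.001]
contact_force: [-1.3, -0.7, -3.5]
width: 57.2
grip_force: 30.0
```

>>> arm_command:
  plan:
    - [0, 0, 1, 0, 0, 0, 48]
    - [0, 0, 2, 0, 0, 0, 48]
    - [0, 0, 2, 0, 0, 0, 48]
    - [0, 0, 2, 0, 0, 0, 48]

```text
time_s: 13.62
tcp_pos: [524.6, -352.3, 60.8]
ee_rot: [0.656, 0.755, -0.0, 0.0]
contact_force: [-0.4, 0.1, 0.1]
width: 57.3
grip_force: 30.0
```

>>> arm_command:
  plan:
    - [0, 0, 0, 0, 0, 0, 66]
    - [0, 0, 0, 0, 0, 0, 80]
    - [0, 0, 0, 0, 0, 0, 80]
    - [0, 0, -30, 0, 0, 0, 80]
    - [0, 0, -75, 0, 0, 0, 80]
    - [0, 0, -120, 0, 0, 0, 80]
    - [0, 0, -140, 0, 0, 0, 80]
    - [0, 0, -140, 0, 0, 0, 75]
    - [0, 0, -140, 0, 0, 0, 75]

```text
time_s: 14.75
tcp_pos: [523.5, -351.2, 197.9]
ee_rot: [0.656, 0.755, 0.0, -0.002]
contact_force: [0.1, -0.1, -0.2]
width: 75.1
grip_force: 0.0
```

```bash
python3 - <<'E'
from h import *
go(512.6,82.2,200,98)
E
```

```text
tcp [ 523.5 -351.2  197.9] yaw 98.05 t 14.75 -> [430.7  49.9  -1. ] [-0.13 -0.17  0.05]
```

>>> arm_command:
  plan:
    - [40, 5, 0, 0, 0, 0, 75]
    - [90, 10, 0, 0, 0, 0, 75]
    - [145, 16, 0, 0, 0, 0, 75]
    - [200, 23, 0, 0, 0, 0, 75]
    - [255, 29, 0, 0, 0, 0, 75]
    - [310, 35, 0, 0, 0, 0, 75]
    - [360, 41, 0, 0, 0, 0, 75]
    - [400, 46, 0, 0, 0, 0, 75]
    - [425, 48, 0, 0, 0, 0, 75]
    - [432, 49, 0, 0, 0, 0, 75]
    - [432, 49, 0, 0, 0, 0, 75]
    - [432, 49, 0, 0, 0, 0, 75]

```text
time_s: 16.25
tcp_pos: [512.3, 81.7, 199.9]
ee_rot: [0.656, 0.755, -0.0, -0.0]
contact_force: [-0.5, -0.2, 0.6]
width: 75.3
grip_force: 0.0
```

```bash
python3 - <<'E'
from h import *
go(512.6,82.2,86,98)
E
```

```text
tcp [512.3  81.7 199.9] yaw 97.99 t 16.25 -> [  0.5   0.5 113.9] [-0.05  0.   -0.01]
```

>>> arm_command:
  plan:
    - [0.5, 0.4, 25, 0, 0, 0, 75]
    - [0.5, 0.4, 50, 0, 0, 0, 75]
    - [0.5, 0.4, 75, 0, 0, 0, 75]
    - [0.5, 0.4, 100, 0, 0, 0, 75]
    - [0.5, 0.4, 114, 0, 0, 0, 75]
    - [0.5, 0.4, 114, 0, 0, 0, 75]
    - [0.5, 0.4, 114, 0, 0, 0, 62]
    - [0.5, 0.4, 114, 0, 0, 0, 55]
    - [0.5, 0.4, 114, 0, 0, 0, 45]
    - [0.5, 0.4, 114, 0, 0, 0, 45]
    - [0.5, 0.4, 114, 0, 0, 0, 45]
    - [0.5, 0.4, 114, 0, 0, 0, 45]

```text
time_s: 17.75
tcp_pos: [513.3, 83.1, 87.2]
ee_rot: [0.656, 0.755, 0.0, 0.001]
contact_force: [-0.0, 0.1, 5.5]
width: 52.3
grip_force: 30.0
```

```bash
python3 - <<'E'
from h import *
s=get_state();print(s["contact_force"].round(1),s["width"])
go(430,-350,60)
E
```

```text
[-0.   0.1  5.5] 52.294133026287504
tcp [513.3  83.1  87.2] yaw 98.07 t 17.75 -> [-417.1 -143.3   27.1] [0.08 0.02 0.  ]
```

>>> arm_command:
  plan:
    - [0, 0, -20, 0, 0, 0, 45]
    - [0, 0, -50, 0, 0, 0, 45]
    - [-30, -10, -65, 0, 0, 0, 45]
    - [-75, -26, -65, 0, 0, 0, 45]
    - [-122, -42, -65, 0, 0, 0, 45]
    - [-170, -58, -65, 0, 0, 0, 45]
    - [-218, -75, -65, 0, 0, 0, 45]
    - [-266, -91, -65, 0, 0, 0, 45]
    - [-314, -108, -65, 0, 0, 0, 45]
    - [-360, -124, -65, 0, 0, 0, 45]
    - [-395, -136, -60, 0, 0, 0, 45]
    - [-417, -143, -40, 0, 0, 0, 45]

```text
time_s: 19.25
tcp_pos: [429.1, -351.7, 126.1]
ee_rot: [0.656, 0.755, -0.0, 0.0]
contact_force: [0.6, -0.2, -2.2]
width: 52.3
grip_force: 30.0
```

>>> arm_command:
  plan:
    - [0, 0, 15, 0, 0, 0, 45]
    - [0, 0, 35, 0, 0, 0, 45]
    - [0, 0, 52, 0, 0, 0, 45]
    - [0, 0, 62, 0, 0, 0, 45]
    - [0, 0, 65, 0, 0, 0, 45]
    - [0, 0, 65, 0, 0, 0, 45]
    - [0, 0, 65, 0, 0, 0, 45]

```text
time_s: 20.12
tcp_pos: [429.9, -350.2, 61.8]
ee_rot: [0.656, 0.755, -0.0, 0.001]
contact_force: [-0.3, 0.5, -3.0]
width: 52.1
grip_force: 30.0
```

>>> arm_command:
  plan:
    - [0, 0, 1, 0, 0, 0, 45]
    - [0, 0, 1, 0, 0, 0, 45]
    - [0, 0, 1, 0, 0, 0, 62]
    - [0, 0, 1, 0, 0, 0, 75]
    - [0, 0, 1, 0, 0, 0, 75]
    - [0, 0, -30, 0, 0, 0, 75]
    - [0, 0, -75, 0, 0, 0, 75]
    - [0, 0, -120, 0, 0, 0, 75]
    - [0, 0, -140, 0, 0, 0, 75]
    - [0, 0, -140, 0, 0, 0, 62]
    - [0, 0, -140, 0, 0, 0, 62]

```text
time_s: 21.5
tcp_pos: [428.8, -348.9, 199.0]
ee_rot: [0.656, 0.755, 0.0, -0.002]
contact_force: [-0.9, 0.9, 1.0]
width: 62.8
grip_force: 0.0
```

```bash
python3 - <<'E'
from h import *
go(610.2,21.5,180,98.2)
E
```

```text
tcp [ 428.8 -348.9  199. ] yaw 98.06 t 21.5 -> [341.3 231.6  19.7] [-0.11 -0.18 -0.14]
```

>>> arm_command:
  plan:
    - [30, 20, 0, 0, 0, 0, 62]
    - [70, 47, 0, 0, 0, 0, 62]
    - [115, 77, 0, 0, 0, 0, 62]
    - [160, 108, 0, 0, 0, 0, 62]
    - [205, 138, 0, 0, 0, 0, 62]
    - [250, 168, 5, 0, 0, 0, 62]
    - [290, 195, 10, 0, 0, 0, 62]
    - [320, 216, 15, 0, 0, -0.1, 62]
    - [338, 228, 20, 0, 0, -0.1, 62]
    - [343, 231, 20, 0, 0, -0.1, 62]
    - [343, 231, 20, 0, 0, -0.1, 62]
    - [343, 231, 20, 0, 0, -0.1, 62]

```text
time_s: 23.0
tcp_pos: [610.1, 21.1, 181.6]
ee_rot: [0.656, 0.755, -0.0, 0.0]
contact_force: [0.3, -1.0, -0.8]
width: 62.3
grip_force: 0.0
```

```bash
python3 - <<'E'
from h import *
go(610.2,21.5,38,98.2)
s=get_state();m=camera_model("wrist");i=camera("wrist")
cv2.imwrite("pics/w4.png",cv2.resize(i,(800,600),interpolation=cv2.INTER_CUBIC))
E
```

```text
tcp [610.1  21.1 181.6] yaw 98.08 t 23.0 -> [  0.4   0.2 143.6] [ 0.01  0.02 -0.12]
```

View pics/w4.png

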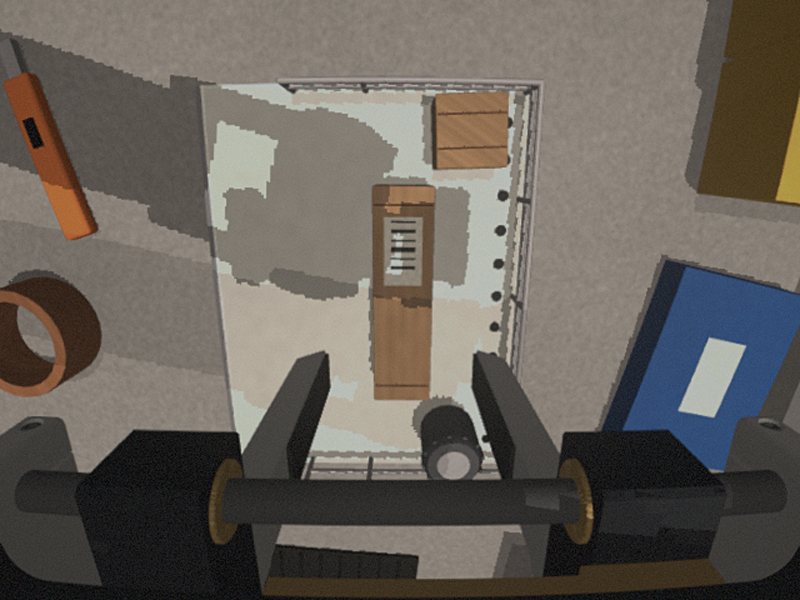

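The long carton is centred between the fingers (columns 373–434) and aligned. The shelf front is clear. I'll descend and grip.

>>> arm_command:
  plan:
    - [0.4, 0, 30, 0, 0, -0.1, 62]
    - [0.4, 0, 60, 0, 0, -0.1, 62]
    - [0.4, 0, 90, 0, 0, -0.1, 62]
    - [0.4, 0, 115, 0, 0, -0.1, 62]
    - [0.4, 0, 135, 0, 0, -0.1, 62]
    - [0.4, 0, 143, 0, 0, -0.1, 62]
    - [0.4, 0, 143, 0, 0, -0.1, 62]
    - [0.4, 0, 143, 0, 0, -0.1, 48]
    - [0.4, 0, 143, 0, 0, -0.1, 32]
    - [0.4, 0, 143, 0, 0, -0.1, 32]
    - [0.4, 0, 143, 0, 0, -0.1, 32]
    - [0.4, 0, 143, 0, 0, -0.1, 32]

```text
time_s: 24.55
tcp_pos: [610.7, 22.6, 39.2]
ee_rot: [0.654, 0.756, 0.0, 0.001]
contact_force: [0.3, 0.9, 4.6]
width: 39.9
grip_force: 30.0
```

```bash
python3 - <<'E'
from h import *
s=get_state();print(s["contact_force"].round(1),s["width"])
go(481.6,358.3,150,184.2);go(481.6,358.3,150,4.2)
E
```

```text
[0.3 0.9 4.6] 39.910796754503984
tcp [610.7  22.6  39.2] yaw 98.26 t 24.55 -> [ 350.8  -79.4 -111. ] [ 5.000e-02  7.000e-02 -8.594e+01]
tcp [610.7  22.6  39.2] yaw 98.26 t 24.55 -> [ 350.8  -79.4 -111. ] [ 7.000e-02 -5.000e-02  9.406e+01]
```

>>> arm_command:
  plan:
    - [0, 0, -20, 0, 0, 0, 32]
    - [0, 0, -55, 0, 0, 0, 32]
    - [0, 0, -90, 0, 0, 0, 32]
    - [20, -5, -110, 0, 0, -4, 32]
    - [55, -12, -110, 0, 0, -13, 32]
    - [95, -21, -110, 0, 0, -22, 32]
    - [135, -31, -110, 0, 0, -32, 32]
    - [175, -40, -110, 0, 0, -42, 32]
    - [215, -49, -110, 0, 0, -52, 32]
    - [255, -58, -110, 0, 0, -62, 32]
    - [295, -67, -110, 0, 0, -71, 32]
    - [325, -74, -110, 0, 0, -79, 32]

```text
time_s: 26.05
tcp_pos: [489.0, 334.9, 148.8]
ee_rot: [0.021, 1.0, -0.0, -0.0]
contact_force: [-0.1, -0.7, -2.1]
width: 39.4
grip_force: 30.0
```

```bash
python3 - <<'E'
from h import *
go(481.6,358.3,130,184.2);go(481.6,358.3,16,184.2)
E
```

```text
tcp [489.  334.9 148.8] yaw 177.58 t 26.05 -> [ 8.4 23.1 18.8] [-0.01 -0.02 -6.62]
tcp [489.  334.9 148.8] yaw 177.58 t 26.05 -> [  8.3  23.1 132.8] [-0.01 -0.02 -6.62]
```

>>> arm_command:
  plan:
    - [6, 14, 0, 0, 0, -4, 32]
    - [8, 21, 0, 0, 0, -6.6, 32]
    - [8, 21, 20, 0, 0, -6.6, 32]
    - [8, 21, 50, 0, 0, -6.6, 32]
    - [8, 21, 80, 0, 0, -6.6, 32]
    - [8, 21, 105, 0, 0, -6.6, 32]
    - [8, 21, 122, 0, 0, -6.6, 32]
    - [8, 21, 130, 0, 0, -6.6, 32]
    - [8, 21, 130, 0, 0, -6.6, 32]
    - [8, 21, 130, 0, 0, -6.6, 32]

```text
time_s: 27.3
tcp_pos: [484.0, 355.3, 19.4]
ee_rot: [-0.034, 0.999, 0.0, 0.001]
contact_force: [-0.3, 0.1, -1.5]
width: 39.9
grip_force: 30.0
```

>>> arm_command:
  plan:
    - [0, 0, 2, 0, 0, 0, 32]
    - [0, 0, 4, 0, 0, 0, 32]
    - [0, 0, 4.5, 0, 0, 0, 32]
    - [0, 0, 4.5, 0, 0, 0, 32]

```text
time_s: 27.8
tcp_pos: [483.3, 355.0, 14.2]
ee_rot: [-0.034, 0.999, 0.0, 0.0]
contact_force: [-1.6, -0.4, 1.2]
width: 39.7
grip_force: 30.0
```

Touching the tray floor. I'll release and rise, then look from above.

>>> arm_command:
  plan:
    - [0, 0, 0, 0, 0, 0, 52]
    - [0, 0, 0, 0, 0, 0, 65]
    - [0, 0, 0, 0, 0, 0, 65]
    - [0, 0, -30, 0, 0, 0, 65]
    - [0, 0, -75, 0, 0, 0, 65]
    - [0, 0, -120, 0, 0, 0, 65]
    - [0, 0, -160, 0, 0, 0, 75]
    - [0, 0, -190, 0, 0, 0, 75]
    - [0, 0, -190, 0, 0, 0, 75]

```text
time_s: 28.92
tcp_pos: [484.7, 355.7, 206.7]
ee_rot: [-0.034, 0.999, 0.001, 0.003]
contact_force: [0.1, -1.0, -0.8]
width: 75.1
grip_force: 0.0
```

```bash
python3 - <<'E'
from h import *
go(429.9,-350.2,201,98.07)
i=camera("top")[150:400,100:540]
cv2.imwrite("pics/t5.png",cv2.resize(i,(800,455),interpolation=cv2.INTER_CUBIC))
E
```

```text
tcp [484.7 355.7 206.7] yaw -176.13 t 28.93 -> [ 102.3 -700.6    3.7] [ 0.33  0.16 85.8 ]
```

View pics/t5.png

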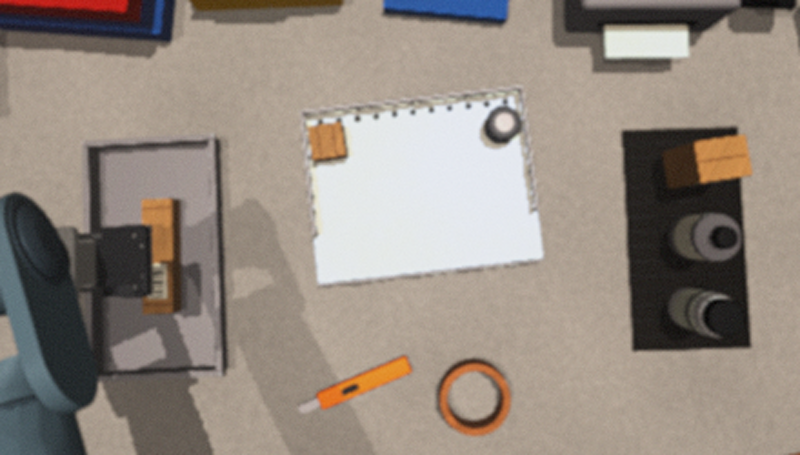

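The long carton lies flat in the tray at (160,255). The can, bottle and tall carton stand on the mat at (715,315), (720,238) and (722,158). The cube and filter are untouched. Next I return the can.

>>> arm_command:
  plan:
    - [5, -35, 0, 0, 0, 5, 75]
    - [12, -85, 0, 0, 0, 13, 75]
    - [20, -140, 0, 0, 0, 21, 75]
    - [28, -195, 0, 0, 0, 29, 75]
    - [36, -250, 0, 0, 0, 37, 75]
    - [44, -305, 0, 0, 0, 45, 75]
    - [52, -360, 0, 0, 0, 53, 75]
    - [60, -415, 0, 0, 0, 61, 75]
    - [68, -470, 0, 0, 0, 69, 75]
    - [76, -525, 0, 0, 0, 76, 75]
    - [84, -580, 0, 0, 0, 82, 75]
    - [92, -630, 0, 0, 0, 85.8, 75]

```text
time_s: 30.48
tcp_pos: [432.5, -280.9, 201.3]
ee_rot: [0.657, 0.754, 0.0, -0.002]
contact_force: [0.7, -0.2, -0.3]
width: 75.4
grip_force: 0.0
```

```bash
python3 - <<'E'
from h import *
go(429.9,-350.2,201,98.07)
E
```

```text
tcp [ 432.5 -280.9  201.3] yaw 97.88 t 30.48 -> [-68.3 -12.    0.1] [-0.12 -0.18 -0.19]
```

>>> arm_command:
  plan:
    - [-40, -7, 0, 0, 0, 0, 75]
    - [-63, -11, 0, 0, 0, 0, 75]
    - [-68, -12, 0, 0, 0, 0, 75]
    - [-68, -12, 0, 0, 0, 0, 75]
    - [-68, -12, 0, 0, 0, 0, 75]

```text
time_s: 31.1
tcp_pos: [431.7, -347.6, 203.7]
ee_rot: [0.655, 0.756, 0.0, -0.0]
contact_force: [-0.3, -0.7, 0.1]
width: 74.7
grip_force: 0.0
```

```bash
python3 - <<'E'
from h import *
go(429.9,-350.2,61.2,98.07)
E
```

```text
tcp [ 431.7 -347.6  203.7] yaw 98.14 t 31.1 -> [ -2.4  -2.2 142.5] [-0.   -0.02  0.07]
```

>>> arm_command:
  plan:
    - [-2.4, -2.2, 30, 0, 0, 0, 75]
    - [-2.4, -2.2, 60, 0, 0, 0, 75]
    - [-2.4, -2.2, 90, 0, 0, 0, 75]
    - [-2.4, -2.2, 118, 0, 0, 0, 75]
    - [-2.4, -2.2, 136, 0, 0, 0, 75]
    - [-2.4, -2.2, 142, 0, 0, 0, 75]
    - [-2.4, -2.2, 142, 0, 0, 0, 75]
    - [-2.4, -2.2, 142, 0, 0, 0, 75]

```text
time_s: 32.1
tcp_pos: [430.3, -352.2, 63.1]
ee_rot: [0.656, 0.755, -0.0, 0.001]
contact_force: [0.2, -0.7, -0.2]
width: 75.0
grip_force: 0.0
```

```bash
python3 - <<'E'
from h import *
go(429.9,-350.2,61.2,98.07)
E
```

```text
tcp [ 430.3 -352.2   63.1] yaw 98.06 t 32.1 -> [ 2.  -0.1  1.9] [ 0.06  0.11 -0.01]
```

>>> arm_command:
  plan:
    - [1, 0, 1, 0, 0, 0, 75]
    - [2, 0, 2, 0, 0, 0, 75]
    - [2, 0, 2, 0, 0, 0, 75]
    - [2, 0, 2, 0, 0, 0, 75]

```text
time_s: 32.6
tcp_pos: [429.4, -349.5, 59.9]
ee_rot: [0.656, 0.755, -0.0, 0.0]
contact_force: [-0.5, 0.3, -0.5]
width: 75.3
grip_force: 0.0
```

>>> arm_command:
  plan:
    - [0, 0, 0, 0, 0, 0, 62]
    - [0, 0, 0, 0, 0, 0, 50]
    - [0, 0, 0, 0, 0, 0, 44]
    - [0, 0, 0, 0, 0, 0, 44]
    - [0, 0, 0, 0, 0, 0, 44]

```text
time_s: 33.22
tcp_pos: [429.4, -349.5, 59.9]
ee_rot: [0.656, 0.755, 0.0, 0.0]
contact_force: [1.0, 0.7, -0.8]
width: 52.3
grip_force: 30.0
```

```bash
python3 - <<'E'
from h import *
print(get_state()["contact_force"].round(1));go(513.3,83.1,120,98.07)
E
```

```text
[ 1.   0.7 -0.8]
tcp [ 429.4 -349.5   59.9] yaw 98.06 t 33.23 -> [416.6 143.7 -60.1] [ 0.01  0.   -0.01]
```

>>> arm_command:
  plan:
    - [0, 0, -20, 0, 0, 0, 44]
    - [0, 0, -55, 0, 0, 0, 44]
    - [20, 7, -85, 0, 0, 0, 44]
    - [60, 21, -90, 0, 0, 0, 44]
    - [105, 36, -90, 0, 0, 0, 44]
    - [150, 52, -90, 0, 0, 0, 44]
    - [198, 68, -90, 0, 0, 0, 44]
    - [246, 85, -90, 0, 0, 0, 44]
    - [294, 101, -90, 0, 0, 0, 44]
    - [340, 117, -90, 0, 0, 0, 44]
    - [380, 131, -90, 0, 0, 0, 44]
    - [408, 141, -90, 0, 0, 0, 44]

```text
time_s: 34.72
tcp_pos: [511.1, 76.0, 149.1]
ee_rot: [0.655, 0.756, -0.001, -0.001]
contact_force: [0.5, -0.7, -3.0]
width: 52.2
grip_force: 30.0
```

```bash
python3 - <<'E'
from h import *
go(513.3,83.4,92,98.07)
E
```

```text
tcp [511.1  76.  149.1] yaw 98.14 t 34.73 -> [ 7.   3.3 57.1] [-0.09 -0.02  0.07]
```

>>> arm_command:
  plan:
    - [8, 3, 0, 0, 0, 0, 44]
    - [8, 3, 10, 0, 0, 0, 44]
    - [8, 3, 30, 0, 0, 0, 44]
    - [8, 3, 48, 0, 0, 0, 44]
    - [8, 3, 58, 0, 0, 0, 44]
    - [8, 3, 58, 0, 0, 0, 44]
    - [8, 3, 58, 0, 0, 0, 44]
    - [8, 3, 58, 0, 0, 0, 44]

```text
time_s: 35.72
tcp_pos: [514.2, 82.5, 92.7]
ee_rot: [0.656, 0.755, 0.0, 0.001]
contact_force: [0.3, 0.5, -2.5]
width: 52.4
grip_force: 30.0
```

```bash
python3 - <<'E'
from h import *
print(get_state()["contact_force"].round(1));go(513.3,83.4,86,98.07)
E
```

```text
[ 0.3  0.5 -2.5]
tcp [514.2  82.5  92.7] yaw 98.06 t 35.73 -> [ 1.  -0.8  6.7] [ 0.09  0.02 -0.01]
```

>>> arm_command:
  plan:
    - [0.8, -0.6, 3, 0, 0, 0, 44]
    - [0.8, -0.6, 5, 0, 0, 0, 44]
    - [0.8, -0.6, 5, 0, 0, 0, 44]
    - [0.8, -0.6, 5, 0, 0, 0, 44]
    - [0.8, -0.6, 5, 0, 0, 0, 44]

```text
time_s: 36.35
tcp_pos: [513.0, 83.2, 87.0]
ee_rot: [0.656, 0.755, 0.0, 0.0]
contact_force: [-0.1, -0.2, -1.7]
width: 52.0
grip_force: 30.0
```

```bash
python3 - <<'E'
from h import *
print(get_state()["contact_force"].round(1));go(513.3,83.4,86,98.07)
E
```

```text
[-0.1 -0.2 -1.7]
tcp [513.   83.2  87. ] yaw 98.06 t 36.35 -> [0.1 0.3 1. ] [ 0.01  0.   -0.01]
```

Excellent position. Lower 1 mm, release, rise.

>>> arm_command:
  plan:
    - [0, 0, 1, 0, 0, 0, 44]
    - [0, 0, 1, 0, 0, 0, 44]
    - [0, 0, 1, 0, 0, 0, 44]
    - [0, 0, 1, 0, 0, 0, 62]
    - [0, 0, 1, 0, 0, 0, 78]
    - [0, 0, 1, 0, 0, 0, 78]
    - [0, 0, -30, 0, 0, 0, 78]
    - [0, 0, -75, 0, 0, 0, 78]
    - [0, 0, -110, 0, 0, 0, 78]
    - [0, 0, -115, 0, 0, 0, 78]
    - [0, 0, -115, 0, 0, 0, 78]

```text
time_s: 37.72
tcp_pos: [512.5, 83.3, 201.0]
ee_rot: [0.656, 0.755, -0.0, -0.0]
contact_force: [0.4, 1.1, 0.3]
width: 77.9
grip_force: 0.0
```

```bash
python3 - <<'E'
from h import *
go(524.6,-352.3,201,98.07)
E
```

```text
tcp [512.5  83.3 201. ] yaw 98.06 t 37.73 -> [-433.   -49.1   -0. ] [-0.05 -0.01 -0.01]
```

>>> arm_command:
  plan:
    - [-40, -5, 0, 0, 0, 0, 75]
    - [-90, -10, 0, 0, 0, 0, 75]
    - [-145, -16, 0, 0, 0, 0, 75]
    - [-200, -23, 0, 0, 0, 0, 75]
    - [-255, -29, 0, 0, 0, 0, 75]
    - [-310, -35, 0, 0, 0, 0, 75]
    - [-360, -41, 0, 0, 0, 0, 75]
    - [-400, -46, 0, 0, 0, 0, 75]
    - [-425, -48.5, 0, 0, 0, 0, 75]
    - [-433, -49.3, 0, 0, 0, 0, 75]
    - [-433, -49.3, 0, 0, 0, 0, 75]
    - [-433, -49.3, 0, 0, 0, 0, 75]

```text
time_s: 39.22
tcp_pos: [524.8, -351.2, 201.3]
ee_rot: [0.655, 0.755, 0.0, -0.001]
contact_force: [-0.6, 0.6, 0.3]
width: 75.1
grip_force: 0.0
```

```bash
python3 - <<'E'
from h import *
go(524.6,-352.3,60.8,98.07)
E
```

```text
tcp [ 524.8 -351.2  201.3] yaw 98.12 t 39.23 -> [ -1.2  -0.3 140.5] [-0.03 -0.05  0.05]
```

>>> arm_command:
  plan:
    - [-0.5, 0, 30, 0, 0, 0, 75]
    - [-0.5, 0, 60, 0, 0, 0, 75]
    - [-0.5, 0, 90, 0, 0, 0, 75]
    - [-0.5, 0, 118, 0, 0, 0, 75]
    - [-0.5, 0, 136, 0, 0, 0, 75]
    - [-0.5, 0, 140, 0, 0, 0, 75]
    - [-0.5, 0, 140, 0, 0, 0, 75]
    - [-0.5, 0, 140, 0, 0, 0, 75]
    - [-0.5, 0, 140, 0, 0, 0, 75]

```text
time_s: 40.35
tcp_pos: [525.4, -353.3, 62.9]
ee_rot: [0.656, 0.755, -0.0, 0.001]
contact_force: [0.3, 0.4, 0.3]
width: 75.1
grip_force: 0.0
```

```bash
python3 - <<'E'
from h import *
go(524.6,-352.3,60.8,98.07)
E
```

```text
tcp [ 525.4 -353.3   62.9] yaw 98.06 t 40.35 -> [ 1.1 -0.6  2.1] [ 0.06  0.08 -0.01]
```

>>> arm_command:
  plan:
    - [0.8, -0.6, 1, 0, 0, 0, 75]
    - [0.8, -0.6, 1.5, 0, 0, 0, 75]
    - [0.8, -0.6, 1.5, 0, 0, 0, 75]
    - [0.8, -0.6, 1.5, 0, 0, 0, 75]
    - [0.8, -0.6, 1.5, 0, 0, 0, 64]
    - [0.8, -0.6, 1.5, 0, 0, 0, 54]
    - [0.8, -0.6, 1.5, 0, 0, 0, 48]
    - [0.8, -0.6, 1.5, 0, 0, 0, 48]
    - [0.8, -0.6, 1.5, 0, 0, 0, 48]

```text
time_s: 41.48
tcp_pos: [524.3, -352.2, 60.4]
ee_rot: [0.656, 0.755, 0.0, 0.0]
contact_force: [2.2, 0.1, -0.4]
width: 57.5
grip_force: 30.0
```

```bash
python3 - <<'E'
from h import *
print(get_state()["contact_force"].round(1));go(520.4,5.3,92,98.07)
E
```

```text
[ 2.2  0.1 -0.4]
tcp [ 524.3 -352.2   60.4] yaw 98.06 t 41.48 -> [354.5  46.3 -31.7] [ 0.02  0.01 -0.01]
```

>>> arm_command:
  plan:
    - [0, 0, -20, 0, 0, 0, 48]
    - [0, 0, -55, 0, 0, 0, 48]
    - [20, 3, -85, 0, 0, 0, 48]
    - [60, 8, -90, 0, 0, 0, 48]
    - [105, 14, -90, 0, 0, 0, 48]
    - [150, 20, -90, 0, 0, 0, 48]
    - [195, 25, -90, 0, 0, 0, 48]
    - [240, 31, -90, 0, 0, 0, 48]
    - [285, 37, -90, 0, 0, 0, 48]
    - [320, 42, -90, 0, 0, 0, 48]
    - [345, 45, -90, 0, 0, 0, 48]
    - [354.5, 46.3, -80, 0, 0, 0, 48]

```text
time_s: 42.98
tcp_pos: [520.8, 6.2, 141.5]
ee_rot: [0.655, 0.756, 0.0, 0.001]
contact_force: [0.3, -0.3, -3.2]
width: 57.0
grip_force: 30.0
```

>>> arm_command:
  plan:
    - [0, 0, 10, 0, 0, 0, 48]
    - [0, 0, 30, 0, 0, 0, 48]
    - [0, 0, 45, 0, 0, 0, 48]
    - [0, 0, 48, 0, 0, 0, 48]
    - [0, 0, 48, 0, 0, 0, 48]
    - [0, 0, 48, 0, 0, 0, 48]
    - [0, 0, 48, 0, 0, 0, 48]

```text
time_s: 43.85
tcp_pos: [520.8, 5.2, 93.0]
ee_rot: [0.656, 0.755, 0.0, 0.001]
contact_force: [-0.1, 0.7, -3.4]
width: 57.4
grip_force: 30.0
```

```bash
python3 - <<'E'
from h import *
print(get_state()["contact_force"].round(1));go(520.4,5.4,86.4,98.07)
E
```

```text
[-0.1  0.7 -3.4]
tcp [520.8   5.2  93. ] yaw 98.07 t 43.85 -> [ 0.2 -0.4  6.6] [ 0.07  0.03 -0.  ]
```

>>> arm_command:
  plan:
    - [0, -0.2, 3, 0, 0, 0, 48]
    - [0, -0.2, 5, 0, 0, 0, 48]
    - [0, -0.2, 5, 0, 0, 0, 48]
    - [0, -0.2, 5, 0, 0, 0, 48]
    - [0, -0.2, 5, 0, 0, 0, 48]

```text
time_s: 44.48
tcp_pos: [520.2, 5.3, 87.4]
ee_rot: [0.656, 0.755, 0.0, 0.0]
contact_force: [0.2, -0.5, -2.9]
width: 57.3
grip_force: 30.0
```

```bash
python3 - <<'E'
from h import *
print(get_state()["contact_force"].round(1));go(520.4,5.4,86.4,98.07)
E
```

```text
[ 0.2 -0.5 -2.9]
tcp [520.2   5.3  87.4] yaw 98.06 t 44.48 -> [0.1 0.3 1. ] [ 0.01  0.   -0.01]
```

>>> arm_command:
  plan:
    - [0, 0.2, 1, 0, 0, 0, 48]
    - [0, 0.2, 1, 0, 0, 0, 48]
    - [0, 0.2, 1, 0, 0, 0, 48]
    - [0, 0.2, 1, 0, 0, 0, 66]
    - [0, 0.2, 1, 0, 0, 0, 78]
    - [0, 0.2, 1, 0, 0, 0, 78]
    - [0, 0, -30, 0, 0, 0, 78]
    - [0, 0, -75, 0, 0, 0, 78]
    - [0, 0, -110, 0, 0, 0, 78]
    - [0, 0, -115, 0, 0, 0, 78]
    - [0, 0, -115, 0, 0, 0, 78]

```text
time_s: 45.85
tcp_pos: [519.7, 5.3, 201.6]
ee_rot: [0.656, 0.755, -0.0, -0.0]
contact_force: [0.8, -0.3, -0.2]
width: 77.9
grip_force: 0.0
```

```bash
python3 - <<'E'
from h import *
go(619.9,-352.4,201,98.86)
E
```

```text
tcp [519.7   5.3 201.6] yaw 98.06 t 45.85 -> [-368.3   49.     0.4] [-0.04 -0.01 -0.8 ]
```

>>> arm_command:
  plan:
    - [-40, 5, 0, 0, 0, -0.1, 75]
    - [-90, 11, 0, 0, 0, -0.3, 75]
    - [-145, 18, 0, 0, 0, -0.5, 75]
    - [-200, 25, 0, 0, 0, -0.8, 75]
    - [-255, 33, 0, 0, 0, -0.8, 75]
    - [-305, 41, 0, 0, 0, -0.8, 75]
    - [-345, 46, 0, 0, 0, -0.8, 75]
    - [-364, 48.5, 0, 0, 0, -0.8, 75]
    - [-368, 49, 0, 0, 0, -0.8, 75]
    - [-368, 49, 0, 0, 0, -0.8, 75]
    - [-368, 49, 0, 0, 0, -0.8, 75]
    - [-368, 49, 20, 0, 0, -0.8, 75]

```text
time_s: 47.35
tcp_pos: [621.3, -352.2, 184.0]
ee_rot: [0.65, 0.76, 0.0, 0.002]
contact_force: [-0.3, -0.0, -0.2]
width: 75.3
grip_force: 0.0
```

>>> arm_command:
  plan:
    - [0, 0, 30, 0, 0, 0, 75]
    - [0, 0, 60, 0, 0, 0, 75]
    - [0, 0, 90, 0, 0, 0, 75]
    - [0, 0, 112, 0, 0, 0, 75]
    - [0, 0, 119, 0, 0, 0, 75]
    - [0, 0, 119, 0, 0, 0, 75]
    - [0, 0, 119, 0, 0, 0, 75]
    - [0, 0, 119, 0, 0, 0, 75]

```text
time_s: 48.35
tcp_pos: [620.9, -352.7, 64.7]
ee_rot: [0.65, 0.76, 0.0, 0.001]
contact_force: [-0.2, -0.2, -0.5]
width: 75.2
grip_force: 0.0
```

```bash
python3 - <<'E'
from h import *
go(619.9,-352.4,59.1,98.86)
E
```

```text
tcp [ 620.9 -352.7   64.7] yaw 98.86 t 48.35 -> [ 0.4 -0.9  5.6] [0.08 0.09 0.  ]
```

>>> arm_command:
  plan:
    - [0.2, -0.4, 3, 0, 0, 0, 75]
    - [0.2, -0.4, 4.5, 0, 0, 0, 75]
    - [0.2, -0.4, 4.5, 0, 0, 0, 75]
    - [0.2, -0.4, 4.5, 0, 0, 0, 75]
    - [0.2, -0.4, 4.5, 0, 0, 0, 60]
    - [0.2, -0.4, 4.5, 0, 0, 0, 50]
    - [0.2, -0.4, 4.5, 0, 0, 0, 40]
    - [0.2, -0.4, 4.5, 0, 0, 0, 40]
    - [0.2, -0.4, 4.5, 0, 0, 0, 40]

```text
time_s: 49.48
tcp_pos: [619.8, -352.1, 58.9]
ee_rot: [0.65, 0.76, 0.0, 0.0]
contact_force: [0.5, 0.3, 0.3]
width: 50.2
grip_force: 29.9
```

```bash
python3 - <<'E'
from h import *
print(get_state()["contact_force"].round(1));go(539.4,-72.3,92,98.86)
E
```

```text
[0.5 0.3 0.3]
tcp [ 619.8 -352.1   58.9] yaw 98.86 t 49.48 -> [288.8 -36.4 -33.1] [ 0.01  0.   -0.  ]
```

>>> arm_command:
  plan:
    - [0, 0, -20, 0, 0, 0, 40]
    - [0, 0, -55, 0, 0, 0, 40]
    - [10, -1, -85, 0, 0, 0, 40]
    - [45, -6, -95, 0, 0, 0, 40]
    - [85, -11, -95, 0, 0, 0, 40]
    - [125, -16, -95, 0, 0, 0, 40]
    - [165, -21, -95, 0, 0, 0, 40]
    - [205, -26, -95, 0, 0, 0, 40]
    - [240, -30, -95, 0, 0, 0, 40]
    - [268, -34, -95, 0, 0, 0, 40]
    - [284, -36, -95, 0, 0, 0, 40]
    - [288.7, -36.4, -85, 0, 0, 0, 40]

```text
time_s: 50.98
tcp_pos: [540.0, -72.2, 144.8]
ee_rot: [0.65, 0.76, 0.0, 0.001]
contact_force: [0.3, -0.5, -3.1]
width: 50.0
grip_force: 29.9
```

>>> arm_command:
  plan:
    - [0, 0, 10, 0, 0, 0, 40]
    - [0, 0, 30, 0, 0, 0, 40]
    - [0, 0, 47, 0, 0, 0, 40]
    - [0, 0, 53, 0, 0, 0, 40]
    - [0, 0, 53, 0, 0, 0, 40]
    - [0, 0, 53, 0, 0, 0, 40]
    - [0, 0, 53, 0, 0, 0, 40]

```text
time_s: 51.85
tcp_pos: [539.9, -72.6, 91.6]
ee_rot: [0.65, 0.76, 0.0, 0.001]
contact_force: [-0.1, 0.2, -3.7]
width: 49.7
grip_force: 29.9
```

```bash
python3 - <<'E'
from h import *
print(get_state()["contact_force"].round(1));go(539.3,-72.2,85,98.86)
E
```

```text
[-0.1  0.2 -3.7]
tcp [539.9 -72.6  91.6] yaw 98.86 t 51.85 -> [ 0.5 -0.6  6.6] [0.08 0.04 0.  ]
```

>>> arm_command:
  plan:
    - [0.1, -0.2, 3, 0, 0, 0, 40]
    - [0.1, -0.2, 5, 0, 0, 0, 40]
    - [0.1, -0.2, 5, 0, 0, 0, 40]
    - [0.1, -0.2, 5, 0, 0, 0, 40]
    - [0.1, -0.2, 5, 0, 0, 0, 40]

```text
time_s: 52.48
tcp_pos: [539.2, -72.4, 85.9]
ee_rot: [0.65, 0.76, 0.0, 0.0]
contact_force: [-0.0, 0.4, -3.3]
width: 49.9
grip_force: 29.9
```

```bash
python3 - <<'E'
from h import *
print(get_state()["contact_force"].round(1));go(539.3,-72.2,85,98.86)
E
```

```text
[-0.   0.4 -3.3]
tcp [539.2 -72.4  85.9] yaw 98.86 t 52.48 -> [0.2 0.1 0.9] [0.01 0.   0.  ]
```

>>> arm_command:
  plan:
    - [0.2, 0, 1, 0, 0, 0, 40]
    - [0.2, 0, 1, 0, 0, 0, 40]
    - [0.2, 0, 1, 0, 0, 0, 40]
    - [0.2, 0, 1, 0, 0, 0, 60]
    - [0.2, 0, 1, 0, 0, 0, 75]
    - [0.2, 0, 1, 0, 0, 0, 75]
    - [0, 0, -30, 0, 0, 0, 75]
    - [0, 0, -75, 0, 0, 0, 75]
    - [0, 0, -120, 0, 0, 0, 75]
    - [0, 0, -165, 0, 0, 0, 75]
    - [0, 0, -165, 0, 0, 0, 75]

```text
time_s: 53.85
tcp_pos: [541.4, -73.1, 255.7]
ee_rot: [0.65, 0.76, 0.002, 0.004]
contact_force: [-0.3, 0.5, -0.3]
width: 74.9
grip_force: 0.0
```

```bash
python3 - <<'E'
from h import *
go(510.6,7.3,329.8,98.17)
E
```

```text
tcp [541.4 -73.1 255.7] yaw 98.86 t 53.85 -> [ 83.9 -17.5 -74.6] [0.45 0.24 0.69]
```

Back to the first viewpoint, to compare with the original picture.

>>> arm_command:
  plan:
    - [25, -5, -35, 0, 0, 0.7, 94]
    - [55, -12, -75, 0, 0, 0.7, 94]
    - [80, -17, -75, 0, 0, 0.7, 94]
    - [84, -18, -75, 0, 0, 0.7, 94]
    - [84, -18, -75, 0, 0, 0.7, 94]
    - [84, -18, -75, 0, 0, 0.7, 94]

```text
time_s: 54.6
tcp_pos: [508.3, 7.2, 324.8]
ee_rot: [0.655, 0.755, -0.001, -0.001]
contact_force: [0.2, 0.4, -1.1]
width: 94.2
grip_force: 0.0
```

```bash
python3 - <<'E'
from h import *
import pickle
m=camera_model("wrist");i=camera("wrist");pickle.dump(m,open("m6.pkl","wb"))
go(510.6,7.3,329.8,98.17)
cv2.imwrite("pics/w6.png",i)
a=cv2.imread("pics/w1.png")
f=lambda i:cv2.resize(cv2.transpose(i[80:340,300:400]),None,fx=3,fy=2.9,interpolation=cv2.INTER_CUBIC)
cv2.imwrite("pics/cmp.png",np.vstack([f(a),f(i)]))
E
```

```text
tcp [508.4   7.2 324.9] yaw 98.1 t 54.65 -> [-0.2  2.2 -4.9] [-0.08 -0.02 -0.07]
```

View pics/cmp.png

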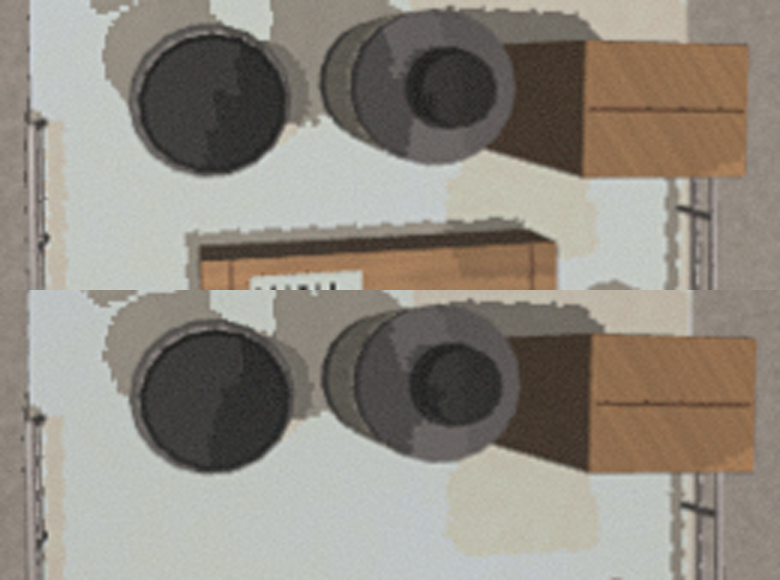

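Both halves look the same (top before, bottom after, camera 5 mm lower). Before: can (212,104), bottle cap (451,88), tall carton top (585,41) to (746,176). After: (214,111), (456,94), (590,45) to (755,181). I'll turn these into positions.

```bash
python3 - <<'E'
from h import *
import pickle
np.set_printoptions(precision=1,suppress=True)
D=[("m1.pkl",(212.5,104),(451.5,88),[(585,41),(748,44),(746,176),(583,176)]),("m6.pkl",(214.5,111),(456,94.5),[(590,45.5),(755,48.5),(755,181),(588,181)])]
for f,c,b,t in D:
    m=pickle.load(open(f,"rb"))
    W=lambda p,z:ray("wrist",[(300+(y+.5)/2.9-.5,80+(x+.5)/3-.5) for x,y in p],z,m)
    k=W(t,160);print(W([c,b],170)[:,:2],k.mean(0)[:2],[np.degrees(ang(k[i],k[j])).round(1) for i,j in((0,3),(1,2))])
E
```

```text
[[513.3  81.4]
 [519.6   6.1]] [539.9 -73.3] [np.float64(9.1), np.float64(9.1)]
[[513.1  81. ]
 [519.3   5.9]] [538.9 -73.4] [np.float64(9.0), np.float64(8.0)]
```

Everything is back within about 1 mm. Handing in.

```bash
python3 -c "
from plant import workorder
print(workorder.job_done())"
```

```text
the job is handed in; nothing more can be done
None
```

The job is handed in: the long carton lies flat in the tray, and the can, bottle and tall carton are back on the shelf, measured within about 1 mm of where they stood, with the cube carton and filter never touched.

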